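# Show which wheel stud lacks its nut, and the nut that goes on it

### The job

One of the five wheel studs on this brake-disc hub has no nut: show the apprentice by holding your fingertips just above the end of that bare stud, a finger's breadth or two clear of it, for about two seconds, then in the same way above the loose nut in the flat six-compartment tray that matches the four on the hub. Then take your hand well away, at least 20 cm from both, so the nut can be fitted. Only point: touch, turn and pick up nothing, and do not hover low over any other stud or part on the way.

Things in the scene. Friction and masses are not known exactly. Their poses are not given: they have to be found in the camera images.
- bare_stud (a point): Centre of the upper end of the wheel stud that has no nut: a bare upright threaded steel stud, 12 mm thick, standing 38 mm out of the grey hat face of the brake disc, its end 136 mm above the bench. The five studs stand evenly round a circle of 112 mm diameter (66 mm from one to the next). z up.
- fitted_nut1 (a point): Centre of the upper end of stud 1 of the four studs that do have a nut; its end is also 136 mm above the bench. The steel nut on it (21 mm hexagon with a round flange 34 mm across, 29 mm tall) leaves 9 mm of stud showing. Do not point at it.
- fitted_nut2 (a point): Centre of the upper end of stud 2 of the four studs that do have a nut; its end is also 136 mm above the bench. The steel nut on it (21 mm hexagon with a round flange 34 mm across, 29 mm tall) leaves 9 mm of stud showing. Do not point at it.
- fitted_nut3 (a point): Centre of the upper end of stud 3 of the four studs that do have a nut; its end is also 136 mm above the bench. The steel nut on it (21 mm hexagon with a round flange 34 mm across, 29 mm tall) leaves 9 mm of stud showing. Do not point at it.
- fitted_nut4 (a point): Centre of the upper end of stud 4 of the four studs that do have a nut; its end is also 136 mm above the bench. The steel nut on it (21 mm hexagon with a round flange 34 mm across, 29 mm tall) leaves 9 mm of stud showing. Do not point at it.
- hub: Steel plate 200 x 200 mm, fixed to the bench, with a wheel bearing on which a vented steel brake disc lies and turns freely about its upright axis. Origin: on that axis, at bench height. The disc is 280 mm across, its friction ring 44 to 67 mm above the bench; the hat in its middle is 166 mm across, its upper face 98 mm above the bench. It may lie to the left or to the right, with any stud towards the robot.
- spare_nut_top (a point): Centre of the upper face of the matching loose nut: flanged steel hexagon nut like those on the hub (21 mm hexagon, round flange 34 mm across, 29 mm tall), standing flange down in one compartment of the tray, its upper face 32 mm above the bench. z up.
- tray: Blue plastic parts tray, 163 x 243 mm, 20 mm tall, fixed to the bench; walls and floor 3 mm. 2 x 3 compartments 80 mm apart, each holding one loose part; which part is in which compartment varies. Origin: underside centre; x across the short side, y along the long side, z up.
- axle_nut: Loose bystander in the tray: much larger flanged steel nut, 36 mm hexagon, flange 52 mm across, 22 mm tall. Origin: underside centre, z up.
- small_nut: Loose bystander in the tray: much smaller flanged steel nut, 13 mm hexagon, flange 19 mm across, 11 mm tall. Origin: underside centre, z up.
- washer: Loose bystander in the tray: flat steel washer, 44 mm across, 22 mm hole, 5 mm thick. Origin: underside centre, z up.
- wheel_bolt: Loose bystander in the tray: steel wheel bolt lying on its side, 63 mm long, flange 32 mm across, up to 32 mm tall. Origin: at its middle, on the tray's floor, z up, x along the bolt.
- spark_plug: Loose bystander in the tray: spark plug lying on its side, 70 mm long, 23 mm tall, white ceramic neck. Origin: near its middle, on the tray's floor, z up, x along the plug.
- ratchet: Bystander: steel ratchet handle with black grip, 240 mm long, 27 mm tall, lying loose on the bench between hub and tray. Origin: underside centre, x along it to the head.
- spray_can: Bystander: yellow spray can with white cap, 66 mm across, 212 mm tall, standing loose at the back of the bench. Origin: underside centre.
- brake_pad: Bystander: brake pad lying loose at the back of the bench, 50 x 152 mm, 17 mm tall. Origin: underside centre.
There are look-alikes about, which are no part of the job. What is shaped like the part that bears spare_nut_top but green or yellow is not meant.

How it is judged:
On the way, in this order (a step that is already met when the one before it is completed fails the run):
1. the fingertips dwell just above the bare stud (horizontal distance between the grasp point and bare_stud below 0.025 m and z of the grasp point in the frame of bare_stud between 0.02 and 0.075 m), for 1.5 s.
2. the fingertips dwell just above the matching loose nut (horizontal distance between the grasp point and spare_nut_top below 0.025 m and z of the grasp point in the frame of spare_nut_top between 0.02 and 0.075 m), for 1.5 s.
At the end, for the whole second after the job is handed in: After both dwells (1.5 s each, in order; fingertips within 25 mm sideways of the target and at most 55 mm above it) the hand is over 180 mm from the stud's end and the nut; disc and nut are within 4 mm, bystanders within 5 mm, of where they started (distance between the grasp point and bare_stud above 0.18 m and distance between the grasp point and spare_nut_top above 0.18 m and distance of each of bare_stud, spare_nut_top from where it was at the start of the episode below 0.004 m and distance of each of axle_nut, small_nut, washer, wheel_bolt, spark_plug, ratchet, spray_can, brake_pad from where it was at the start of the episode below 0.005 m); the robot touches nothing.
It fails at once if the robot touched something (contact force between any of the arm, the fingers and anything else above 0.4 N).
It fails at once if the matching nut was moved or picked up, or the disc was turned (distance of any of spare_nut_top, bare_stud from where it was at the start of the episode above 0.005 m).
It fails at once if a bystander was disturbed (distance of any of axle_nut, small_nut, washer, wheel_bolt, spark_plug, ratchet, spray_can, brake_pad from where it was at the start of the episode above 0.008 m).
It fails at once if the fingertips hovered low over a stud that has its nut ((horizontal distance between the grasp point and fitted_nut1 below 0.02 m and z of the grasp point in the frame of fitted_nut1 between 0 and 0.06 m) or (horizontal distance between the grasp point and fitted_nut2 below 0.02 m and z of the grasp point in the frame of fitted_nut2 between 0 and 0.06 m) or (horizontal distance between the grasp point and fitted_nut3 below 0.02 m and z of the grasp point in the frame of fitted_nut3 between 0 and 0.06 m) or (horizontal distance between the grasp point and fitted_nut4 below 0.02 m and z of the grasp point in the frame of fitted_nut4 between 0 and 0.06 m)).
It fails at once if the fingertips hovered low over another part in the tray ((horizontal distance between the grasp point and axle_nut below 0.02 m and z of the grasp point in the frame of axle_nut between 0 and 0.077 m) or (horizontal distance between the grasp point and small_nut below 0.02 m and z of the grasp point in the frame of small_nut between 0 and 0.066 m) or (horizontal distance between the grasp point and washer below 0.02 m and z of the grasp point in the frame of washer between 0 and 0.06 m) or (horizontal distance between the grasp point and wheel_bolt below 0.02 m and z of the grasp point in the frame of wheel_bolt between 0 and 0.085 m) or (horizontal distance between the grasp point and spark_plug below 0.02 m and z of the grasp point in the frame of spark_plug between 0 and 0.077 m)).
It also fails if it takes over 46 s, if anything falls off the work surface, if the arm or the gripper's body presses on something with over 40 N, if the wrist force passes 120 N, or if a joint passes its speed limit or range.

### The arm

A 6-joint arm with a two-finger parallel gripper is mounted at the origin on the work surface. World frame = base frame: x ahead of the robot, y to its left, z up, the work surface at z = 0. Lengths are in m, angles in rad, forces in N, time in s.
With the tool pointing down it reaches from about 0.25 to 0.725 m from the base axis. Payload 4 kg.
Tool frame: the origin (TCP) lies midway between the tips of the shut fingers; the grasp point (between the pads) lies 19 mm behind it; x points along the fingers, z is the direction in which the jaws open and shut, and the axes are right-handed (so a half turn about x gives the same grasp; the last joint's range is limited). The gripper opens to 85 mm and grips with 20 to 120 N. Pads are 22 mm wide; open, the fingers measure 114 mm over their backs; the gripper's body (76 mm by 85 mm) begins 54 mm behind the grasp point. The pads swing forward as they close: fully open they stand 13 mm farther back than shut.
Start: joints at [1.185, 0.241, 0.005, 1.335, 0, 1.571], TCP at [0.188, 0.463, 0.231] pointing down, gripper open.
Joint ranges: [-2.72, 2.72], [-1.05, 1.87], [-1.09, 1.28], [-1.99, 2.15], [-1.42, 1.44], [-3.14, 3.14]. Speed limits (rad/s): [2.79, 2.79, 3.14, 3.14, 3.14, 3.14].

### API

Orientations are given as a unit quaternion [w, x, y, z].
In Python, from rig import manip gives the robot as it stands.
- The arm moves only by the shell command python3 -m inch 'ROWS' [FORCE]. ROWS is JSON, a list of rows, each an object of numbers: "dx", "dy", "dz": the shift along the world's x, y, z in m; "wx", "wy", "wz": the turn, a rotation vector about the world's x, y, z in rad; "jaw": the finger opening in m, from 0 to 0.0854. In form: [{"dx": .., "dy": .., "dz": .., "wx": .., "wy": .., "wz": .., "jaw": ..}, ...]. A call has 1 to 20 rows; each row is the pose to reach, as a shift and turn from the pose commanded when the call began; what a row does not reach only later rows make up. A row lasts 1/8 s, in which the tool goes at most 62.5 mm and 10.7 degrees, less where a joint would pass 70% of its speed; a pose out of reach is approached as far as the arm can. A call with a gripper value outside its range is refused whole. The fingers move at their own pace and stop on an object; FORCE is the grip in N (left out, the last holds). Time passes only in rows, so rows that repeat a pose let the fingers close. It gives the time, the measured TCP pose, the force and the opening at its end, in the units of the state.
- manip.sense(): the state, without advancing time (a new reading comes with each control period).
- manip.grab_frame(name): name is "scene" or "top" or "wrist"; returns a dict with "pixels" (384x512x3 uint8, blue, green, red), "mtx" (3x3 intrinsics, pixels), "dist_coeffs" ([k1, k2, p1, p2, k3] as OpenCV has them; the pictures are not rectified), "xyz" and "attitude" of the camera in the world. Camera axes: x right, y down, z forward; pixel columns grow to the right and rows downward; lengths in m; the calibration is good to about 2 mm. A picture is of the moment at which its call begins. There is no depth.
- manip.finish_job(): hands the job in, once; it reports no verdict.
The state is a dict: "t": time; "joint_pos": joint angles; "qd": joint speeds; "joint_torque": joint torques, N m; "ee_pos": TCP position; "ee_rot": TCP orientation; "wrist_force": force on the tool from outside, world axes, zero at the start; "ft_torque": the same for the moment, N m; "finger_gap": finger opening in m.
Only numpy, scipy, OpenCV 4.12 (cv2) and the standard library are available. Lean on these libraries where they do the work, as an engineer would, in place of code of your own. Each camera call takes 0.05 s, during which the arm holds its last target.

## Working session

There is one attempt and no reset: what is moved stays moved. The work goes in short steps, Python scripts to look and compute and a shell command to move; the robot and the scene stay as the last step left them, time stands still between calls to the robot, and variables do not carry over. Pictures are saved under pics/ and viewed, and the job is handed in when it is done.

```bash
mkdir -p pics; ls
python3 - <<'E'
from rig import manip
import cv2,numpy as np
s=manip.sense();print({k:np.round(v,3) for k,v in s.items()})
for n in("scene","top"):
    f=manip.grab_frame(n);cv2.imwrite(f"pics/{n}0.png",f["pixels"]);print(n,f["mtx"],f["dist_coeffs"],f["xyz"],f["attitude"])
E
```

```text
pics
{'t': np.float64(0.0), 'joint_pos': array([1.185, 0.241, 0.004, 1.335, 0.   , 1.571]), 'qd': array([-0.002, -0.   , -0.   ,  0.001, -0.001, -0.002]), 'joint_torque': array([ 1.0000e-03, -3.7232e+01,  2.5241e+01,  1.7000e-02,  0.0000e+00,
       -0.0000e+00]), 'ee_pos': array([0.188, 0.463, 0.23 ]), 'ee_rot': array([ 0.586, -0.395,  0.587,  0.394]), 'wrist_force': array([ 0.822, -0.356,  0.821]), 'ft_torque': array([-0.043,  0.042,  0.01 ]), 'finger_gap': np.float64(0.085)}
scene [[347.64431001   0.         257.44752945]
 [  0.         347.64431001 193.24030921]
 [  0.           0.           1.        ]] [0.03633972 0.         0.         0.         0.        ] [0.84537044 0.53043486 0.74058776] [-0.09241824  0.22370705  0.90419    -0.35192964]
top [[387.24648265   0.         257.11267143]
 [  0.         387.24648265 189.55315392]
 [  0.           0.           1.        ]] [-0.02573887  0.          0.          0.          0.        ] [0.39580754 0.03624064 1.13864289] [ 0.05458784 -0.70354418  0.70533334 -0.06745835]
```

View pics/scene0.png

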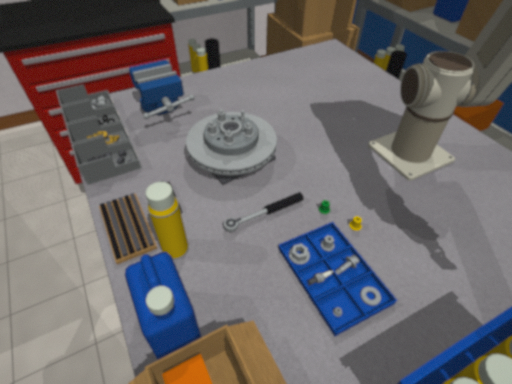

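View pics/top0.png

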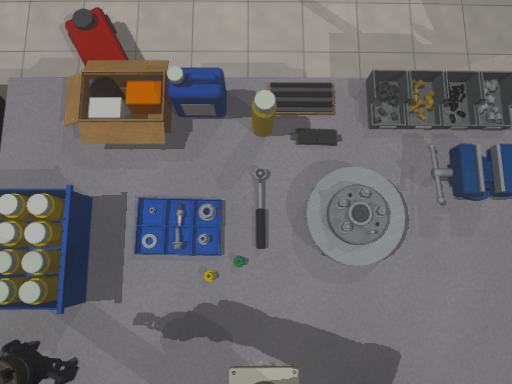

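```bash
cat > h.py <<'E'
import numpy as np,cv2
from scipy.spatial.transform import Rotation as R
def ray(f,u,v):
    p=cv2.undistortPoints(np.array([[[u,v]]],float),f["mtx"],np.array(f["dist_coeffs"]))[0,0]
    q=np.array(f["attitude"]); r=R.from_quat(q[[1,2,3,0]])
    return np.array(f["xyz"]),r.apply([p[0],p[1],1])
def onz(f,u,v,z):
    o,d=ray(f,u,v);return o+d*(z-o[2])/d[2]
def proj(f,P):
    q=np.array(f["attitude"]); r=R.from_quat(q[[1,2,3,0]]).inv()
    c=r.apply(np.atleast_2d(P)-np.array(f["xyz"]))
    return cv2.projectPoints(c,np.zeros(3),np.zeros(3),f["mtx"],np.array(f["dist_coeffs"]))[0][:,0]
E
python3 - <<'E'
import cv2,numpy as np
t=cv2.imread("pics/top0.png");s=cv2.imread("pics/scene0.png")
cv2.imwrite("pics/hubtop.png",cv2.resize(t[160:270,300:412],None,fx=5,fy=5,interpolation=cv2.INTER_CUBIC))
cv2.imwrite("pics/traytop.png",cv2.resize(t[190:290,130:260],None,fx=6,fy=6,interpolation=cv2.INTER_CUBIC))
cv2.imwrite("pics/hubsc.png",cv2.resize(s[100:180,180:280],None,fx=7,fy=7,interpolation=cv2.INTER_CUBIC))
cv2.imwrite("pics/traysc.png",cv2.resize(s[190:335,270:400],None,fx=4,fy=4,interpolation=cv2.INTER_CUBIC))
E
```

```text
(no output)
```

View pics/hubtop.png

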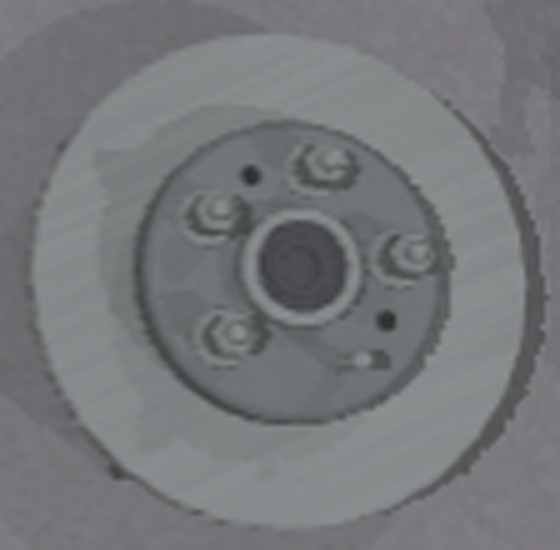

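View pics/traytop.png

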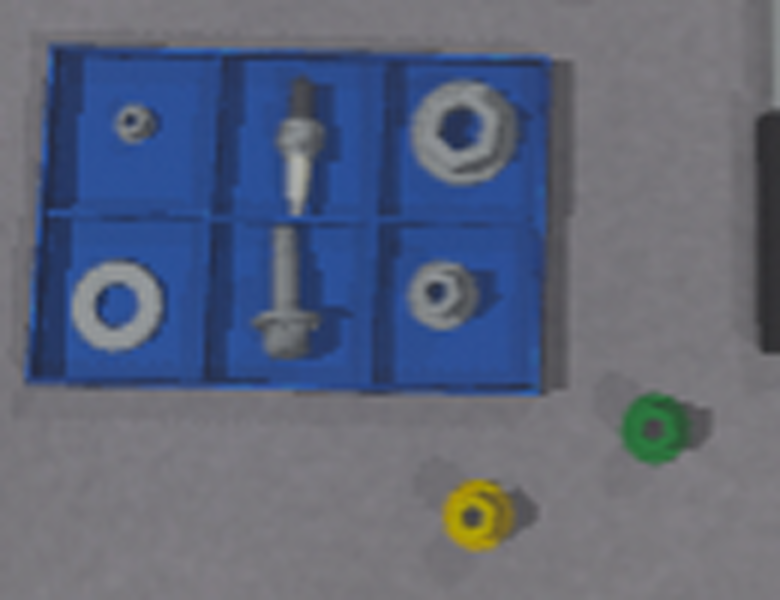

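View pics/hubsc.png

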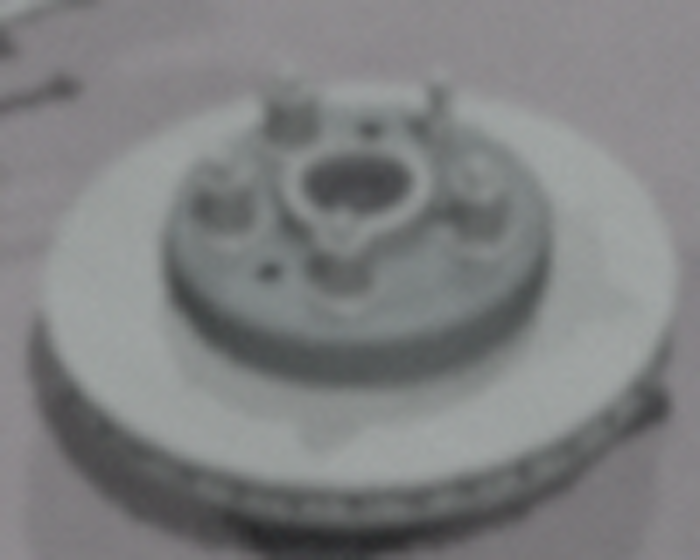

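View pics/traysc.png

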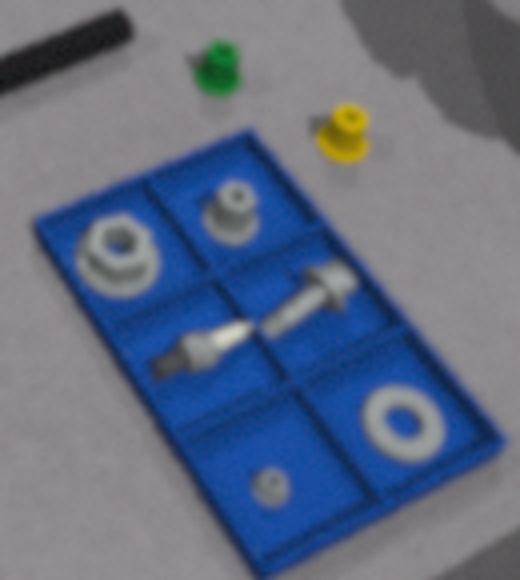

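Top view: five studs at about (366,192), (344,202), (383,210), (347,227), each with a nut, and the thin bare one at about (375,232). Nut candidates are the loose nut at (203,239), the axle nut (207,212), the small nut (152,210), the washer (149,241), yellow (209,276) and green (239,261). By size and colour I choose (203,239), in the tray.

Run:
```python
from rig import manip
from h import *
from scipy.optimize import least_squares
f=manip.grab_frame("top");g=manip.grab_frame("scene")
c=lambda x,s,o:(x+.5)/s-.5+o
T=[(c(x,5,300),c(y,5,160)) for x,y in [(378,361),(238,333),(222,208),(338,160),(418,250)]]
P=np.array([onz(f,*p,.136)[:2] for p in T]);print(P.round(4))
k=np.arange(5)*2*np.pi/5
def mod(q,s):return q[:2]+.056*np.c_[np.cos(q[2]+s*k),np.sin(q[2]+s*k)]
m=P.mean(0);a=np.arctan2(*(P[0]-m)[::-1])
for s in(1,-1):
    r=least_squares(lambda q:(mod(q,s)-P).ravel(),[*m,a]);print(s,r.cost,r.x);
    if r.cost<1e-3:
        M=mod(r.x,s);print(M.round(4),(M-P).round(4))
        if s==-1 or 1: print(proj(f,np.c_[M,np.full(5,.136)]).round(1),proj(g,np.c_[M,np.full(5,.136)]).round(1))
print("scene stud",onz(g,c(437,7,180),c(90,7,100),.136))
print("nut",onz(f,c(437,6,130),c(292,6,190),.032),onz(g,c(236,4,270),c(197,4,190),.032))
for n,p,z in[("can",(264,100),.212),("ratT",(260,173),.027),("ratB",(260,247),.027),("axle",(206.5,212),.025),("hub centre",(361,213),.1)]:print(n,onz(f,*p,z).round(3))
```

```text
[[ 0.459  -0.2891]
 [ 0.4738 -0.2164]
 [ 0.5395 -0.2108]
 [ 0.565  -0.2737]
 [ 0.517  -0.3136]]
1 0.01560472234271262 [ 0.51088381 -0.26073377 -1.37125138]
-1 2.5772278247871805e-05 [ 0.51088381 -0.26073377 -2.71550404]
[[ 0.4599 -0.2839]
 [ 0.4731 -0.2194]
 [ 0.5385 -0.212 ]
 [ 0.5657 -0.272 ]
 [ 0.5171 -0.3164]] [[ 0.0009  0.0053]
 [-0.0007 -0.003 ]
 [-0.001  -0.0012]
 [ 0.0007  0.0017]
 [ 0.0001 -0.0028]]
[[373.2 231.5]
 [348.4 226.5]
 [344.5 201.6]
 [366.5 191.3]
 [384.2 209.6]] [[241.6 109.9]
 [247.4 122.5]
 [227.9 130.2]
 [210.7 121.5]
 [219.9 109.3]]
scene stud [ 0.46468917 -0.2714929   0.136     ]
nut [0.44900701 0.17125745 0.032     ] [0.44842845 0.17381772 0.032     ]
can [0.788 0.001 0.212]
ratT [0.639 0.007 0.027]
ratB [0.424 0.008 0.027]
axle [0.525 0.162 0.025]
hub centre [ 0.512 -0.265  0.1  ]
```

```bash
python3 -m inch '[{"dx":0.01,"dy":-0.02,"dz":0.02,"wz":-0.05,"jaw":0.0},{"dx":0.025,"dy":-0.06,"dz":0.04,"wz":-0.15,"jaw":0.0},{"dx":0.04,"dy":-0.11,"dz":0.05,"wz":-0.26,"jaw":0.0},{"dx":0.06,"dy":-0.16,"dz":0.05,"wz":-0.38,"jaw":0.0},{"dx":0.08,"dy":-0.21,"dz":0.05,"wz":-0.5,"jaw":0.0},{"dx":0.095,"dy":-0.26,"dz":0.05,"wz":-0.62,"jaw":0.0},{"dx":0.11,"dy":-0.31,"dz":0.05,"wz":-0.75,"jaw":0.0},{"dx":0.13,"dy":-0.36,"dz":0.05,"wz":-0.88,"jaw":0.0},{"dx":0.15,"dy":-0.41,"dz":0.05,"wz":-1.0,"jaw":0.0},{"dx":0.165,"dy":-0.46,"dz":0.05,"wz":-1.12,"jaw":0.0},{"dx":0.185,"dy":-0.51,"dz":0.05,"wz":-1.24,"jaw":0.0},{"dx":0.205,"dy":-0.56,"dz":0.05,"wz":-1.36,"jaw":0.0},{"dx":0.22,"dy":-0.61,"dz":0.05,"wz":-1.47,"jaw":0.0},{"dx":0.235,"dy":-0.65,"dz":0.05,"wz":-1.57,"jaw":0.0},{"dx":0.245,"dy":-0.68,"dz":0.05,"wz":-1.65,"jaw":0.0},{"dx":0.25,"dy":-0.7,"dz":0.05,"wz":-1.7,"jaw":0.0},{"dx":0.25,"dy":-0.7,"dz":0.05,"wz":-1.7,"jaw":0.0},{"dx":0.25,"dy":-0.7,"dz":0.05,"wz":-1.7,"jaw":0.0}]'
python3 - <<'E'
from rig import manip
from h import *
s=manip.sense();print(s["joint_pos"].round(3) if hasattr(s["joint_pos"],'round') else s["joint_pos"],s["ee_pos"])
f=manip.grab_frame("wrist");cv2.imwrite("pics/wrist1.png",f["pixels"])
print(proj(f,[[.46,-.284,.136],[.4731,-.2194,.136],[.5657,-.272,.136],[.5171,-.3164,.136],[.5385,-.212,.136]]).round(1), f["xyz"])
E
```

```text
[1.185 0.241 0.004 1.335 0.    1.571] [0.18800901 0.46291799 0.23074511]
[[-119.7  515.7]
 [ -86.9  516.3]
 [ -67.8  550. ]
 [-106.3  536.9]
 [ -54.3  538.2]] [0.11135547 0.49429929 0.37315096]invalid input
```

View pics/wrist1.png

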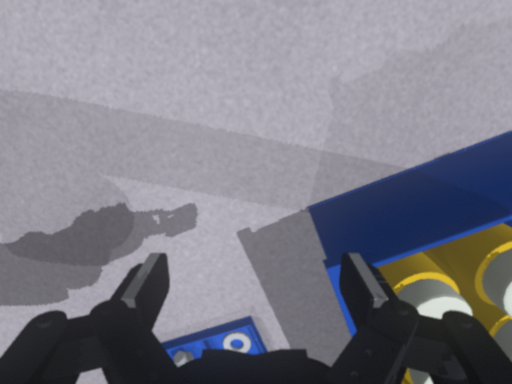

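The move was refused whole, so the arm has not moved. I'll try again with all seven keys, starting with a lift and closing the jaws.

```bash
python3 -m inch '[{"dx":0.0,"dy":0.0,"dz":0.03,"wx":0,"wy":0,"wz":0,"jaw":0.0},{"dx":0.0,"dy":0.0,"dz":0.05,"wx":0,"wy":0,"wz":0,"jaw":0.0},{"dx":0.0,"dy":0.0,"dz":0.05,"wx":0,"wy":0,"wz":0,"jaw":0.0}]'
```

```text
t: 0.62
ee_pos: [0.1885, 0.4641, 0.2827]
ee_rot: [0.588, -0.394, 0.586, 0.396]
wrist_force: [0.2, -0.1, 0.5]
finger_gap: 0.0323
```

```bash
python3 -m inch '[{"dx":0.01,"dy":-0.02,"dz":0,"wx":0,"wy":0,"wz":-0.05,"jaw":0.0},{"dx":0.025,"dy":-0.06,"dz":0,"wx":0,"wy":0,"wz":-0.15,"jaw":0.0},{"dx":0.04,"dy":-0.11,"dz":0,"wx":0,"wy":0,"wz":-0.26,"jaw":0.0},{"dx":0.06,"dy":-0.16,"dz":0,"wx":0,"wy":0,"wz":-0.38,"jaw":0.0},{"dx":0.08,"dy":-0.21,"dz":0,"wx":0,"wy":0,"wz":-0.5,"jaw":0.0},{"dx":0.095,"dy":-0.26,"dz":0,"wx":0,"wy":0,"wz":-0.62,"jaw":0.0},{"dx":0.11,"dy":-0.31,"dz":0,"wx":0,"wy":0,"wz":-0.75,"jaw":0.0},{"dx":0.13,"dy":-0.36,"dz":0,"wx":0,"wy":0,"wz":-0.88,"jaw":0.0},{"dx":0.15,"dy":-0.41,"dz":0,"wx":0,"wy":0,"wz":-1.0,"jaw":0.0},{"dx":0.165,"dy":-0.46,"dz":0,"wx":0,"wy":0,"wz":-1.12,"jaw":0.0},{"dx":0.185,"dy":-0.51,"dz":0,"wx":0,"wy":0,"wz":-1.24,"jaw":0.0},{"dx":0.205,"dy":-0.56,"dz":0,"wx":0,"wy":0,"wz":-1.36,"jaw":0.0},{"dx":0.22,"dy":-0.61,"dz":0,"wx":0,"wy":0,"wz":-1.47,"jaw":0.0},{"dx":0.235,"dy":-0.65,"dz":0,"wx":0,"wy":0,"wz":-1.57,"jaw":0.0},{"dx":0.245,"dy":-0.68,"dz":0,"wx":0,"wy":0,"wz":-1.65,"jaw":0.0},{"dx":0.25,"dy":-0.7,"dz":0,"wx":0,"wy":0,"wz":-1.7,"jaw":0.0},{"dx":0.25,"dy":-0.7,"dz":0,"wx":0,"wy":0,"wz":-1.7,"jaw":0.0},{"dx":0.25,"dy":-0.7,"dz":0,"wx":0,"wy":0,"wz":-1.7,"jaw":0.0}]'
python3 - <<'E'
from rig import manip
from h import *
s=manip.sense();print(np.round(s["joint_pos"],3),s["ee_pos"])
f=manip.grab_frame("wrist");cv2.imwrite("pics/wrist2.png",f["pixels"])
print(proj(f,[[.46,-.284,.136],[.4731,-.2194,.136],[.5657,-.272,.136],[.5171,-.3164,.136],[.5385,-.212,.136]]).round(1), f["xyz"])
E
```

```text
t: 2.88
ee_pos: [0.4374, -0.236, 0.2811]
ee_rot: [0.683, 0.18, 0.684, -0.18]
wrist_force: [-0.6, 0.6, -0.2]
finger_gap: 0.0001
[-0.495  0.22   0.107  1.459  0.     1.59 ] [ 0.43743334 -0.23603302  0.28105653]
[[296.7 209. ]
 [278.4 148. ]
 [388.7 148.6]
 [360.4 209.1]
 [337.3 106.5]] [ 0.47775316 -0.16417656  0.42349442]
```

View pics/wrist2.png

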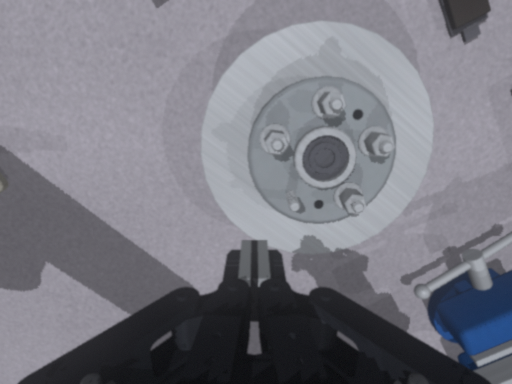

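The wrist view confirms it: four nuts at (333,103), (278,145), (386,147) and (355,206), and the thin bare stud with its end near (295,206), against a prediction of (297,209). I'll measure it here with a close crop.

Run:
```python
from rig import manip
from h import *
f=manip.grab_frame("wrist");p=f["pixels"]
cv2.imwrite("pics/studcrop.png",cv2.resize(p[80:230,250:410],None,fx=4,fy=4,interpolation=cv2.INTER_CUBIC))
for q in[(295,206),(295.5,207),(296,205)]:print(onz(f,*q,.136).round(4))
```

```text
[ 0.4602 -0.2802  0.136 ]
[ 0.4602 -0.2814  0.136 ]
[ 0.4616 -0.2797  0.136 ]
```

View pics/studcrop.png

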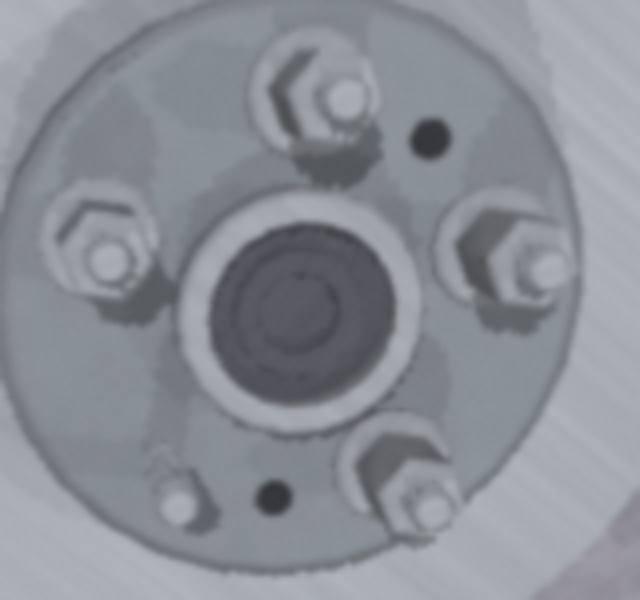

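The crop shows the bare end at full-image (294.6,205.9), giving (0.460,-0.281). Now I'll go above it, descend straight down and hold.

```bash
python3 -m inch '[{"dx":0.01,"dy":-0.02,"dz":0,"wx":0,"wy":0,"wz":0,"jaw":0.0},{"dx":0.022,"dy":-0.045,"dz":0,"wx":0,"wy":0,"wz":0,"jaw":0.0},{"dx":0.022,"dy":-0.045,"dz":-0.02,"wx":0,"wy":0,"wz":0,"jaw":0.0},{"dx":0.022,"dy":-0.045,"dz":-0.05,"wx":0,"wy":0,"wz":0,"jaw":0.0},{"dx":0.022,"dy":-0.045,"dz":-0.08,"wx":0,"wy":0,"wz":0,"jaw":0.0},{"dx":0.022,"dy":-0.045,"dz":-0.105,"wx":0,"wy":0,"wz":0,"jaw":0.0},{"dx":0.022,"dy":-0.045,"dz":-0.115,"wx":0,"wy":0,"wz":0,"jaw":0.0},{"dx":0.022,"dy":-0.045,"dz":-0.118,"wx":0,"wy":0,"wz":0,"jaw":0.0},{"dx":0.022,"dy":-0.045,"dz":-0.118,"wx":0,"wy":0,"wz":0,"jaw":0.0}]'
python3 - <<'E'
from rig import manip
from h import *
s=manip.sense();print(s["ee_pos"],s["wrist_force"])
for n in("wrist","scene"):
    f=manip.grab_frame(n);p=f["pixels"]
    if n=="scene":p=cv2.resize(p[60:190,170:300],None,fx=4,fy=4,interpolation=cv2.INTER_CUBIC)
    cv2.imwrite(f"pics/{n}3.png",p)
E
```

```text
t: 4.1
ee_pos: [0.4607, -0.2818, 0.1642]
ee_rot: [0.684, 0.18, 0.683, -0.18]
wrist_force: [0.6, -0.3, 0.2]
finger_gap: 0.0001
[ 0.4607111  -0.2818233   0.16424202] [ 0.56347949 -0.27483516  0.18081036]
```

View pics/wrist3.png

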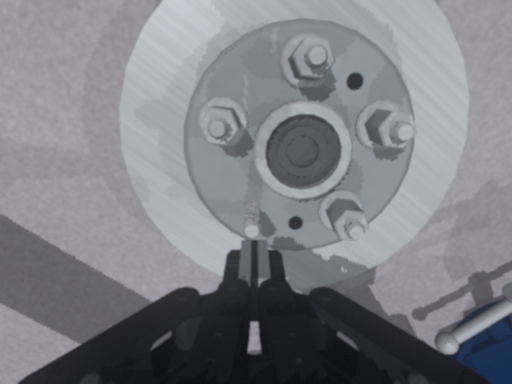

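View pics/scene3.png

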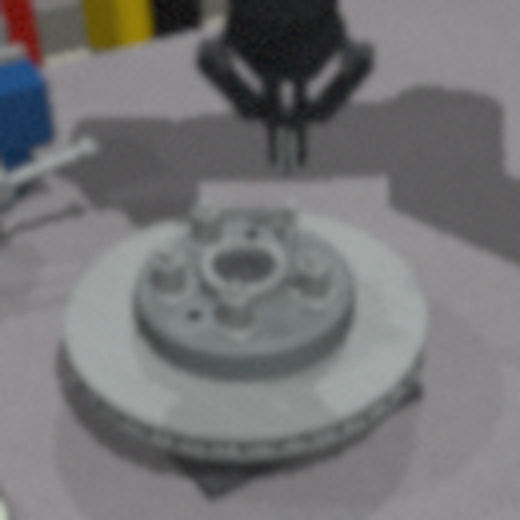

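The wrist view has the fingertips at (255,240), just in front of the bare stud's end at (252,230). The scene view has them clear above the bare stud at the back right. I'll hold 2 s.

```bash
python3 - <<'E'
from rig import manip
from h import *
f=manip.grab_frame("wrist");print(onz(f,251.5,230,.136), proj(f,[[.4607,-.2818,.164],[.46,-.281,.136]]))
E
python3 -m inch '[{"dx":0,"dy":0,"dz":0,"wx":0,"wy":0,"wz":0,"jaw":0.0},{"dx":0,"dy":0,"dz":0,"wx":0,"wy":0,"wz":0,"jaw":0.0},{"dx":0,"dy":0,"dz":0,"wx":0,"wy":0,"wz":0,"jaw":0.0},{"dx":0,"dy":0,"dz":0,"wx":0,"wy":0,"wz":0,"jaw":0.0},{"dx":0,"dy":0,"dz":0,"wx":0,"wy":0,"wz":0,"jaw":0.0},{"dx":0,"dy":0,"dz":0,"wx":0,"wy":0,"wz":0,"jaw":0.0},{"dx":0,"dy":0,"dz":0,"wx":0,"wy":0,"wz":0,"jaw":0.0},{"dx":0,"dy":0,"dz":0,"wx":0,"wy":0,"wz":0,"jaw":0.0},{"dx":0,"dy":0,"dz":0,"wx":0,"wy":0,"wz":0,"jaw":0.0},{"dx":0,"dy":0,"dz":0,"wx":0,"wy":0,"wz":0,"jaw":0.0},{"dx":0,"dy":0,"dz":0,"wx":0,"wy":0,"wz":0,"jaw":0.0},{"dx":0,"dy":0,"dz":0,"wx":0,"wy":0,"wz":0,"jaw":0.0},{"dx":0,"dy":0,"dz":0,"wx":0,"wy":0,"wz":0,"jaw":0.0},{"dx":0,"dy":0,"dz":0,"wx":0,"wy":0,"wz":0,"jaw":0.0},{"dx":0,"dy":0,"dz":0,"wx":0,"wy":0,"wz":0,"jaw":0.0},{"dx":0,"dy":0,"dz":0,"wx":0,"wy":0,"wz":0,"jaw":0.0}]'
```

```text
[ 0.45971504 -0.28023178  0.136     ] [[254.24231357 254.00774385]
 [252.50408114 230.76748681]]
t: 6.25
ee_pos: [0.4601, -0.2817, 0.1633]
ee_rot: [0.684, 0.18, 0.684, -0.18]
wrist_force: [-0.3, -0.7, -0.1]
finger_gap: -0.0001
```

```bash
python3 -m inch '[{"dx":0,"dy":0,"dz":0.02,"wx":0,"wy":0,"wz":0,"jaw":0},{"dx":0,"dy":0,"dz":0.06,"wx":0,"wy":0,"wz":0,"jaw":0},{"dx":0,"dy":0,"dz":0.1,"wx":0,"wy":0,"wz":0,"jaw":0},{"dx":0,"dy":0.02,"dz":0.115,"wx":0,"wy":0,"wz":0.04,"jaw":0},{"dx":0,"dy":0.06,"dz":0.115,"wx":0,"wy":0,"wz":0.12,"jaw":0},{"dx":-0.005,"dy":0.1,"dz":0.115,"wx":0,"wy":0,"wz":0.2,"jaw":0},{"dx":-0.01,"dy":0.14,"dz":0.115,"wx":0,"wy":0,"wz":0.3,"jaw":0},{"dx":-0.015,"dy":0.18,"dz":0.115,"wx":0,"wy":0,"wz":0.4,"jaw":0},{"dx":-0.02,"dy":0.22,"dz":0.115,"wx":0,"wy":0,"wz":0.5,"jaw":0},{"dx":-0.02,"dy":0.26,"dz":0.115,"wx":0,"wy":0,"wz":0.6,"jaw":0},{"dx":-0.025,"dy":0.3,"dz":0.115,"wx":0,"wy":0,"wz":0.7,"jaw":0},{"dx":-0.03,"dy":0.34,"dz":0.1,"wx":0,"wy":0,"wz":0.8,"jaw":0},{"dx":-0.03,"dy":0.38,"dz":0.08,"wx":0,"wy":0,"wz":0.85,"jaw":0},{"dx":-0.03,"dy":0.41,"dz":0.06,"wx":0,"wy":0,"wz":0.85,"jaw":0},{"dx":-0.03,"dy":0.42,"dz":0.05,"wx":0,"wy":0,"wz":0.85,"jaw":0},{"dx":-0.03,"dy":0.42,"dz":0.05,"wx":0,"wy":0,"wz":0.85,"jaw":0},{"dx":-0.03,"dy":0.42,"dz":0.05,"wx":0,"wy":0,"wz":0.85,"jaw":0}]'
python3 - <<'E'
from rig import manip
from h import *
s=manip.sense();print(s["ee_pos"])
f=manip.grab_frame("wrist");p=f["pixels"]
cv2.imwrite("pics/wrist4.png",p);np.save("w4.npy",f,allow_pickle=True)
print(proj(f,[[.449,.172,.032]]))
E
```

```text
t: 8.38
ee_pos: [0.4303, 0.1377, 0.2138]
ee_rot: [0.697, -0.118, 0.697, 0.118]
wrist_force: [0.2, -1.4, -0.7]
finger_gap: -0.0001
[0.43028135 0.13769583 0.21378545]
[[281.11081809 147.70186047]]
```

View pics/wrist4.png

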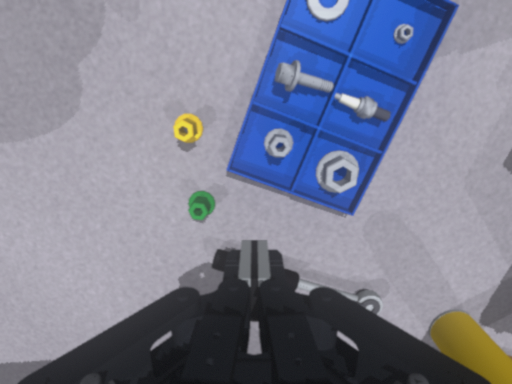

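The matching steel nut's upper face is at (280,146), against a prediction of (281,148). Yellow is at (187,128), green at (201,205) and the axle nut at (338,172). I'll go over it, then straight down.

```bash
python3 -m inch '[{"dx":0.01,"dy":0.018,"dz":0,"wx":0,"wy":0,"wz":0,"jaw":0},{"dx":0.019,"dy":0.035,"dz":0,"wx":0,"wy":0,"wz":0,"jaw":0},{"dx":0.019,"dy":0.035,"dz":-0.02,"wx":0,"wy":0,"wz":0,"jaw":0},{"dx":0.019,"dy":0.035,"dz":-0.06,"wx":0,"wy":0,"wz":0,"jaw":0},{"dx":0.019,"dy":0.035,"dz":-0.1,"wx":0,"wy":0,"wz":0,"jaw":0},{"dx":0.019,"dy":0.035,"dz":-0.13,"wx":0,"wy":0,"wz":0,"jaw":0},{"dx":0.019,"dy":0.035,"dz":-0.147,"wx":0,"wy":0,"wz":0,"jaw":0},{"dx":0.019,"dy":0.035,"dz":-0.153,"wx":0,"wy":0,"wz":0,"jaw":0},{"dx":0.019,"dy":0.035,"dz":-0.153,"wx":0,"wy":0,"wz":0,"jaw":0}]'
python3 - <<'E'
from rig import manip
from h import *
for n in("wrist","scene"):
    f=manip.grab_frame(n);p=f["pixels"]
    if n=="scene":p=cv2.resize(p[150:335,240:400],None,fx=3,fy=3,interpolation=cv2.INTER_CUBIC)
    else: print(proj(f,[[.449,.172,.032],[.449,.172,.06]]))
    cv2.imwrite(f"pics/{n}5.png",p)
E
```

```text
t: 9.55
ee_pos: [0.4496, 0.1738, 0.0603]
ee_rot: [0.697, -0.118, 0.697, 0.118]
wrist_force: [0.4, -0.2, -0.6]
finger_gap: -0.0001
[[252.7417902  234.37553013]
 [252.5017095  257.51683173]]
```

View pics/wrist5.png

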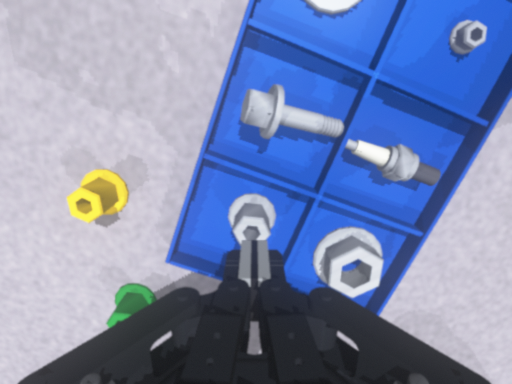

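View pics/scene5.png

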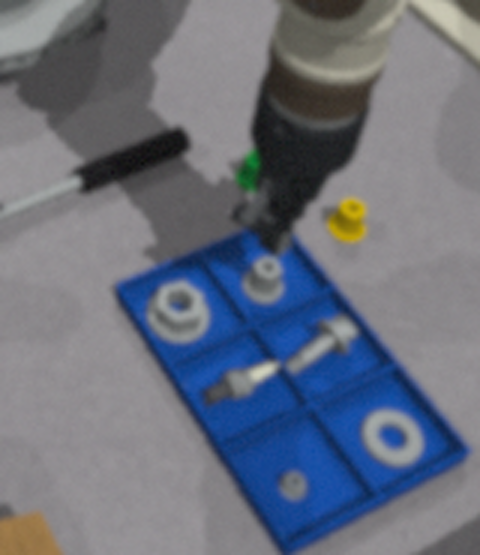

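The wrist view has the nut's face at (252,232), predicted (253,234), with the fingertips directly over it. The scene view also shows them clear above that nut. Hold 2 s.

```bash
python3 -m inch '[{"dx":0,"dy":0,"dz":0,"wx":0,"wy":0,"wz":0,"jaw":0.0},{"dx":0,"dy":0,"dz":0,"wx":0,"wy":0,"wz":0,"jaw":0.0},{"dx":0,"dy":0,"dz":0,"wx":0,"wy":0,"wz":0,"jaw":0.0},{"dx":0,"dy":0,"dz":0,"wx":0,"wy":0,"wz":0,"jaw":0.0},{"dx":0,"dy":0,"dz":0,"wx":0,"wy":0,"wz":0,"jaw":0.0},{"dx":0,"dy":0,"dz":0,"wx":0,"wy":0,"wz":0,"jaw":0.0},{"dx":0,"dy":0,"dz":0,"wx":0,"wy":0,"wz":0,"jaw":0.0},{"dx":0,"dy":0,"dz":0,"wx":0,"wy":0,"wz":0,"jaw":0.0},{"dx":0,"dy":0,"dz":0,"wx":0,"wy":0,"wz":0,"jaw":0.0},{"dx":0,"dy":0,"dz":0,"wx":0,"wy":0,"wz":0,"jaw":0.0},{"dx":0,"dy":0,"dz":0,"wx":0,"wy":0,"wz":0,"jaw":0.0},{"dx":0,"dy":0,"dz":0,"wx":0,"wy":0,"wz":0,"jaw":0.0},{"dx":0,"dy":0,"dz":0,"wx":0,"wy":0,"wz":0,"jaw":0.0},{"dx":0,"dy":0,"dz":0,"wx":0,"wy":0,"wz":0,"jaw":0.0},{"dx":0,"dy":0,"dz":0,"wx":0,"wy":0,"wz":0,"jaw":0.0},{"dx":0,"dy":0,"dz":0,"wx":0,"wy":0,"wz":0,"jaw":0.0}]'
```

```text
t: 11.65
ee_pos: [0.4491, 0.1733, 0.0603]
ee_rot: [0.697, -0.118, 0.697, 0.118]
wrist_force: [0.1, -1.2, -0.2]
finger_gap: 0.0
```

```bash
python3 -m inch '[{"dx":0,"dy":0,"dz":0.02,"wx":0,"wy":0,"wz":0,"jaw":0},{"dx":0,"dy":0,"dz":0.06,"wx":0,"wy":0,"wz":0,"jaw":0},{"dx":0,"dy":0,"dz":0.1,"wx":0,"wy":0,"wz":0,"jaw":0},{"dx":0,"dy":0,"dz":0.14,"wx":0,"wy":0,"wz":0,"jaw":0},{"dx":-0.02,"dy":-0.02,"dz":0.18,"wx":0,"wy":0,"wz":-0.05,"jaw":0},{"dx":-0.04,"dy":-0.05,"dz":0.22,"wx":0,"wy":0,"wz":-0.1,"jaw":0},{"dx":-0.06,"dy":-0.09,"dz":0.24,"wx":0,"wy":0,"wz":-0.2,"jaw":0},{"dx":-0.08,"dy":-0.12,"dz":0.24,"wx":0,"wy":0,"wz":-0.3,"jaw":0},{"dx":-0.09,"dy":-0.15,"dz":0.24,"wx":0,"wy":0,"wz":-0.35,"jaw":0},{"dx":-0.09,"dy":-0.16,"dz":0.24,"wx":0,"wy":0,"wz":-0.35,"jaw":0},{"dx":-0.09,"dy":-0.16,"dz":0.24,"wx":0,"wy":0,"wz":-0.35,"jaw":0},{"dx":-0.09,"dy":-0.16,"dz":0.24,"wx":0,"wy":0,"wz":-0.35,"jaw":0},{"dx":-0.09,"dy":-0.16,"dz":0.24,"wx":0,"wy":0,"wz":-0.35,"jaw":0}]'
python3 - <<'E'
from rig import manip
from h import *
p=manip.grab_frame("top")["pixels"];cv2.imwrite("pics/top6.png",p)
d=cv2.absdiff(p,cv2.imread("pics/top0.png")).max(2)
print("hub diff",d[165:265,305:410].max(),"tray diff",d[195:258,134:225].max())
e=manip.sense()["ee_pos"];g=np.array(e)+[0,0,.019]
print(e,np.linalg.norm(g-[.46,-.281,.136]),np.linalg.norm(g-[.449,.172,.032]))
E
```

```text
t: 13.28
ee_pos: [0.3594, 0.0139, 0.3001]
ee_rot: [0.707, 0.005, 0.707, -0.005]
wrist_force: [-0.2, 0.8, -0.5]
finger_gap: 0.0
hub diff 68 tray diff 18
[0.35935842 0.01385938 0.30009255] 0.3613774585533995 0.33980318171105733
```

View pics/top6.png

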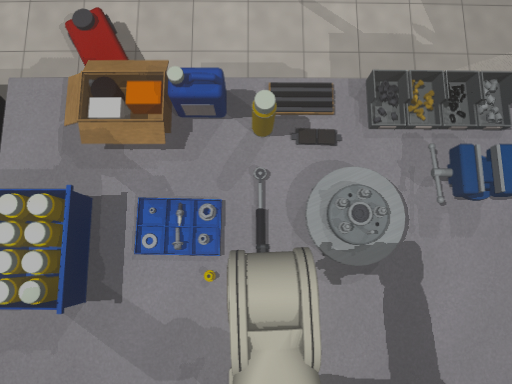

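The top view shows the hub with its studs at the same pixels, and the tray and bystanders where they were. The larger hub difference is the arm's changed shadow. The hand is about 0.34 m from both targets, so I'll hand in.

Run:
```python
from rig import manip
print(manip.finish_job())
```

```text
the job is handed in; nothing more can be done
None
```

I pointed at the bare stud for about 2 s, then at the matching steel nut in the tray for about 2 s, and handed the job in at about 13 s. `finish_job` gives no verdict, so success is judged only from my own checks.

- **Bare stud:** I held the shut fingertips about 27 mm above its end, at (0.460, -0.281).
- **Matching nut:** I held them about 28 mm above its face, at (0.449, 0.172).
- **Retreat:** the grasp point ended 0.36 m from the stud and 0.34 m from the nut.
- **Contact and movement:** the wrist force never read above about 1.5 N, which looked like sensor noise. In the last top view the tray matches the start. The hub has its studs at the same pixels, and I put its one larger image difference (68 of 255) down to the arm's changed shadow. The arm hides the green nut and some bench near its base in that view.

**What failed or disagreed:**
- My first move was refused whole as invalid input, because I had left out the wx and wy values. The arm did not move.
- The first scene-camera reading of the stud was about 12 mm off the top-camera fit. The wrist camera agreed with the top camera to about 4 mm, so I used those two.

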